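# Turn the bike wheel's valve to the top

### The arm

A 7-joint arm with a two-finger parallel gripper is mounted at the origin on the work surface. World frame = base frame: x ahead of the robot, y to its left, z up, the work surface at z = 0. Lengths are in m, angles in rad, forces in N, time in s.
With the tool pointing down it reaches from about 0.4 to 0.85 m from the base axis. Payload 10.4 kg.
Tool frame: the origin (TCP) lies on the centre line of the jaws, within the pads' length; the fingertips stand 14 mm ahead of it and the grasp point (between the pads) lies 5 mm behind it (manip.tip_reach is the distance from the TCP to the fingertips, in m); z points along the fingers, y is the line along which they close (so a half turn about z gives the same grasp; the last joint's range is limited). The gripper opens to 85 mm and grips with 20 to 120 N. Pads are 22 mm wide; open, the fingers measure 114 mm over their backs; the gripper's body (76 mm by 85 mm) begins 54 mm behind the grasp point. The pads swing forward as they close: fully open they stand 13 mm farther back than shut.
Start: joints at [1.317, 0.332, -0.065, 1.46, 0.022, 1.35, -0.088], TCP at [0.143, -0.608, 0.245] pointing down, gripper open.
Joint ranges: [-2.6, 2.6], [-0.5, 2.12], [-1.47, 1.34], [0.16, 2.42], [-1.27, 4.41], [0.06, 2.06], [-2.6, 2.6]. Speed limits (rad/s): [2.22, 2.22, 2.79, 2.79, 3.14, 3.14, 3.14].

### API

Orientations are given as a unit quaternion [x, y, z, w].
In Python, from workcell import manip gives the robot as it stands.
- The arm moves only by the shell command python3 -m pendant 'ROWS' [FORCE]. ROWS is JSON, a list of rows, each a list of 7 numbers: the shift along the tool's x, y, z in units of 50 mm (1.0 is 50 mm), then the turn, a rotation vector about the tool's x, y, z in units of 8 degrees (1.0 is 8 degrees), then the opening, from -1 (shut) to 1 (fully open), so that 0 is half open. In form: [[dx, dy, dz, ax, ay, az, jaw], ...]. A call has exactly 10 rows; each row is the pose to reach, as a shift and turn from the pose commanded when the call began, along the tool's axes at that moment; what a row does not reach only later rows make up. A row lasts 1/8 s, in which the tool goes at most 62.5 mm and 10.7 degrees, less where a joint would pass 70% of its speed; a pose out of reach is approached as far as the arm can. A call with a gripper value outside its range is refused whole. The fingers move at their own pace and stop on an object; FORCE is the grip in N (left out, the last holds). Time passes only in rows, so rows that repeat a pose let the fingers close, or fill a call up. It gives the time, the measured TCP pose, the force, the opening and the grip force at its end, in the units of the state.
- manip.get_obs(): the state, without advancing time (a new reading comes with each control period).
- manip.camera(name): name is "scene" or "side" or "wrist"; returns (picture, depth): 480x640x3 uint8, red, green, blue; 480x640 float32, m along the optical axis (not along the pixel's ray), 0 where there is no reading.
- manip.get_calibration(name): a dict with "fx", "fy", "cx", "cy" (pixels), "xyz" and "orientation" of the camera in the world. Camera axes: x right, y up, looking along -z (the intrinsics and any distortion apply to the point x, -y, -z); pixel columns grow to the right and rows downward; lengths in m; the calibration is good to about 2 mm. A picture is of the moment at which its call begins: read the wrist's pose just before it. get_calibration takes no time and is no camera call; for the wrist camera it gives the pose at the moment of the call.
- manip.hand_in(): hands the job in; it is judged then, once.
Trained networks look in the newest picture that a camera, given by its name, has taken for a name from the list of things; names that differ only in an ending like _2 or _b are one class to them, and where a whole thing is asked for, a point or a joint stands for the part that bears it (a point fixed in the world has none). Each returns a list of dicts, best first, with "p" (0 to 1); they miss things now and then, are a little off and sometimes report something else, mostly with a low value. They report only what shows in the picture. A call takes as long as a camera call.
- manip.find_in(thing, camera): "box" ([left, top, right, bottom] in pixels, round what is visible of it).
- manip.trace(thing, camera): "pixels" (480x640 bool, what is visible of it) and "box" ([left, top, right, bottom] in pixels, round what is visible of it).
- manip.tip_of(thing, camera): "pixel" ([column, row] in pixels: a listed point, or the origin of a listed thing).
The state is a dict: "clock": time; "joint_pos": joint angles; "joint_velocities": joint speeds; "tau": joint torques, N m; "position": TCP position; "ee_rot": TCP orientation; "ft_force": force on the tool from outside, world axes, zero at the start; "torque": the same for the moment, N m; "grip_width": opening from 0.0 (shut) to 1.0 (fully open); "grasp_force": force on a finger pad.
Only numpy, scipy, OpenCV 4.12 (cv2) and the standard library are available. Lean on these libraries where they do the work, as an engineer would, in place of code of your own. Each camera call takes 0.05 s, during which the arm holds its last target. There are 200 camera calls.

### The job

A small red bike wheel sits on the sloping stand. Push on its spokes with the fingertips to turn it, either way round, until the valve stem with the blue cap is straight up, at the very top of the wheel in line with the blue pointer, and leave it at rest there. Only push the spokes: do not pinch them, do not press on the tyre or the valve, do not flick the wheel so that it spins, and leave everything else on the bench where it is.

Things in the scene. Friction and masses are not known exactly. Their poses are not given: they have to be found in the camera images.
- stand: Fixed plywood and oak stand; origin on the bench straight below the wheel's centre, x axis level and pointing uphill, y across the slope, z up. Its board (360 mm uphill x 370 mm wide) slopes up at 0.61 rad (35 deg) towards +x. The wheel lies parallel to it, mid-plane 33 mm above the board's face (a 30 mm radius boss under the hub). A blue pointer on the board, outside the tyre, marks the top.
- bow_mid (a point): Middle of the top face of the fixed flat steel bow that crosses over the wheel from side to side (along the stand's y) through the axle: 18 mm wide, underside 21 mm and top 26 mm above the wheel's mid-plane (nut 32 mm), posts 169 mm out on either side. Fingers between the spokes must be uphill or downhill of it and cannot cross it. Axes as the stand's.
- hub (a point): Centre of the wheel, on its axis and in its mid-plane, 150 mm above the bench; axes as the stand's.
- top_mark (a point): Fixed point in the wheel's mid-plane, 98 mm straight uphill from the hub: where the valve's root must come.
- valve_root (a point): Where the valve stem leaves the rim, 98 mm from the wheel's axis, in its mid-plane; turns with the wheel.
- wheel (a joint): Turn of the wheel in rad, counter-clockwise positive looking down on its face (about the slope's outward normal). 0 or any full turn (6.283, -6.283): valve at the very top, at the blue pointer. No stops, turns both ways; the bearing drags with about 0.12 N m (some 2 N at mid-spoke), so it stays where it is left and does not coast.
- spoke_faces_ccw: Counter-clockwise side faces of the five red spokes; origin at the wheel's centre, x towards the valve, z along the axle, away from the board. Spokes: straight bars 14 mm wide, 22 mm deep (11 each side of mid-plane), clear from the hub (24 mm radius, 36 mm deep) to the rim (98 mm inner radius, 24 mm deep), at 36, 108, 180, 252 and 324 deg from the valve.
- spoke_faces_cw: The clockwise side faces of the same five spokes; same origin and axes.
- tyre: Black rubber tyre, 36 mm thick, 110 to 146 mm from the axle; origin at the wheel's centre, turns with the wheel.
- valve: Valve stem: brass with a blue cap 15 mm across, pointing from the rim inwards to 63 mm from the axle, midway between two spokes. Origin at the wheel's centre, x axis towards the valve, turns with the wheel.
- glue_bottle: Bystander: yellow glue bottle with a red cap, 54 mm across, 150 mm tall; origin at the centre of its underside.
- finish_jar: Bystander: amber glass jar with a dark lid, 72 mm across, 85 mm tall; origin at the centre of its underside.
- sanding_block: Bystander: cork sanding block, 100 x 60 x 34 mm; origin at the centre of its underside.
- screw_cup: Bystander: open steel cup, 72 mm across, 70 mm tall; origin at the centre of its underside.
- mallet: Bystander: hammer-shaped mallet lying flat, 260 mm long, wooden handle; origin at the centre of its underside.
- wrench: Bystander: steel wrench lying flat, 170 mm long; origin at the centre of its underside.
- wood_handle: Bystander: round oak handle blank lying flat, 208 mm long, 28 mm thick; origin at the centre of its underside.

How it is judged:
By the outcome, as a careful person would: the job done as asked, in the order asked, and still so for the second after the job is handed in, with the robot touching nothing.
It also fails if it takes over 54 s, if anything falls off the work surface, if the arm or the gripper's body presses on something with over 40 N, if the wrist force passes 120 N, or if a joint passes its speed limit or range.

## Working session

There is one attempt and no reset: what is moved stays moved. The work goes in short steps, Python scripts to look and compute and a shell command to move; the robot and the scene stay as the last step left them, time stands still between calls to the robot, and variables do not carry over. Pictures are saved under pics/ and viewed, at most 10 in all, crops included, and the job is handed in when it is done.

```bash
ls; mkdir -p pics; python3 - <<'E'
from workcell import manip
import cv2
o=manip.get_obs();print(o)
for c in("scene","side"):
    im,d=manip.camera(c);cv2.imwrite(f"pics/{c}0.png",im[:,:,::-1]);k=manip.get_calibration(c);print(c,k)
    for t in("hub","valve_root","bow_mid","top_mark","stand","valve"):
        print(t,[(r['pixel'],round(r['p'],2)) for r in manip.tip_of(t,c)[:2]])
E
```

```text
pics
{'clock': 0.0, 'joint_pos': array([ 1.31742269,  0.33290821, -0.06469593,  1.46092821,  0.02161468,
        1.34991576, -0.08850456]), 'joint_velocities': array([-7.59737195e-04, -2.83030940e-04,  5.09237560e-05, -2.40035718e-04,
       -1.16932684e-03,  3.93242892e-04,  3.84573882e-04]), 'tau': array([-2.85446913e-04, -6.25446153e+01,  4.87365935e-02, -3.91603124e+01,
        1.61840947e-02,  9.99039214e-03,  1.98789098e-05]), 'position': array([ 0.1428639 , -0.60808771,  0.24449949]), 'ee_rot': array([ 9.93349163e-01,  1.15138630e-01, -1.25336239e-04, -7.20941196e-04]), 'ft_force': array([-0.08119523,  0.06136181,  1.04005175]), 'torque': array([-0.01051094,  0.02681199,  0.03641985]), 'grasp_force': 0.0, 'grip_width': 1.0017716800819791}
scene {'fx': 558.504424066218, 'fy': 558.504424066218, 'cx': 323.0722314185211, 'cy': 249.48872330795547, 'xyz': array([ 1.90589988, -0.16918385,  1.12599633]), 'orientation': array([0.33934304, 0.2935285 , 0.59997053, 0.66236145])}
hub [([311.3, 240.9], 0.66), ([309.1, 241.5], 0.17)]
valve_root [([286.6, 263.4], 0.63)]
bow_mid [([302.2, 238.6], 0.79)]
top_mark [([336.3, 217.1], 0.9)]
stand [([305.2, 279.2], 0.92)]
valve [([372.1, 274.0], 0.46)]
side {'fx': 587.1201773316287, 'fy': 587.1201773316287, 'cx': 321.54812395427564, 'cy': 232.44627250665104, 'xyz': array([-0.03823924,  1.06109676,  1.06513073]), 'orientation': array([-0.11078236,  0.4397155 ,  0.85945628, -0.23603483])}
hub [([332.7, 231.6], 0.88)]
valve_root [([327.1, 273.2], 0.6)]
bow_mid [([330.1, 221.2], 0.85)]
top_mark [([326.2, 230.6], 0.83)]
stand [([330.3, 274.6], 0.79), ([242.8, 404.9], 0.17)]
valve []
```

View pics/scene0.png

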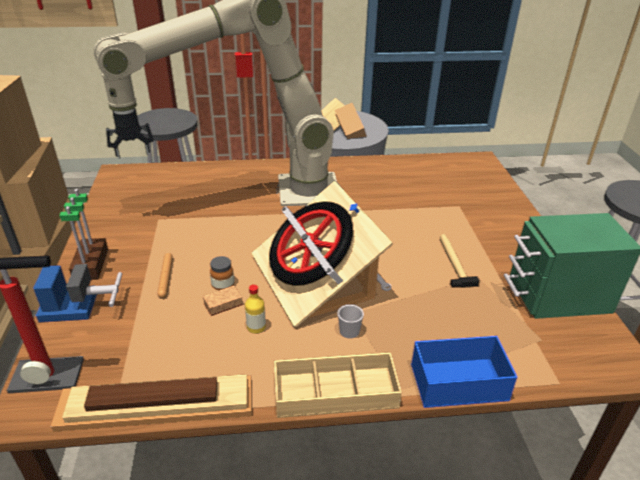

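View pics/side0.png

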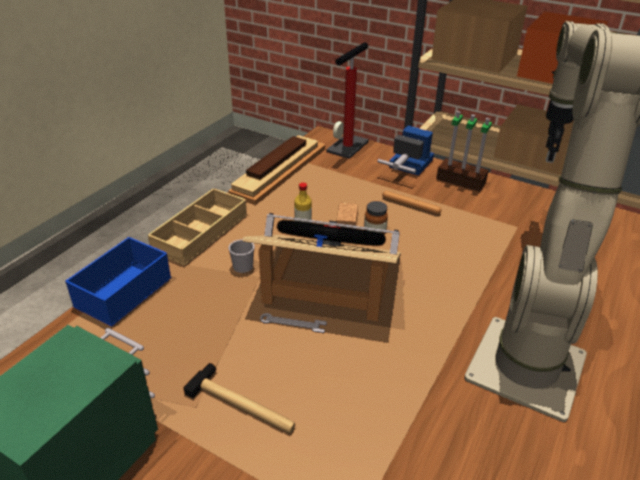

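```bash
cat > h.py <<'E'
import numpy as np, cv2
from scipy.spatial.transform import Rotation as R
from scipy.optimize import least_squares
def proj(k,P):
    p=(np.atleast_2d(P)-k['xyz'])@R.from_quat(k['orientation']).as_matrix()
    return np.c_[k['cx']+k['fx']*p[:,0]/-p[:,2],k['cy']+k['fy']*p[:,1]/p[:,2]]
def cloud(k,d,m):
    v,u=np.nonzero(m&(d>0));z=d[v,u]
    p=np.c_[(u-k['cx'])/k['fx']*z,-(v-k['cy'])/k['fy']*z,-z]
    return p@R.from_quat(k['orientation']).as_matrix().T+k['xyz']
S=0.61
def frame(psi): # columns: uphill-in-plane, across, normal
    return R.from_euler('ZY',[psi,-S]).as_matrix()
def rectify(im,k,hub,psi,h=0.,s=1500,n=500):
    F=frame(psi); c=np.array([[-.17,-.17],[.17,-.17],[.17,.17],[-.17,.17]])
    P=hub+c@F[:,:2].T+h*F[:,2]
    # image: up = uphill, left = +y
    dst=np.c_[n/2-c[:,1]*s*.98,n/2-c[:,0]*s*.98]
    H=cv2.getPerspectiveTransform(proj(k,P).astype(np.float32),dst.astype(np.float32))
    return cv2.warpPerspective(im,H,(n,n),flags=cv2.INTER_CUBIC)
E
python3 - <<'E'
from workcell import manip
from h import *
obs=[];K={};I={}
for c in("scene","side"):
    im,d=manip.camera(c);k=manip.get_calibration(c);K[c]=k;I[c]=im
    for t in("hub","bow_mid","top_mark"):
        r=manip.tip_of(t,c)
        if r: obs.append((c,t,r[0]['pixel'],r[0]['p']))
    r=manip.trace("tyre",c); 
    if r:
        P=cloud(k,d,r[0]['pixels']);print(c,'tyre',r[0]['p'],len(P),np.median(P,0))
        if c=="scene": T=P
off={'hub':(0,0,0),'bow_mid':(0,0,.026),'top_mark':(.098,0,0)}
def res(x):
    F=frame(x[2]);h=np.array([x[0],x[1],.15])
    r=[(proj(K[c],h+F@np.array(off[t]))[0]-px) for c,t,px,p in obs]
    return np.concatenate(r)
s=least_squares(res,[.6,0,2.],loss='soft_l1');print(s.x,np.round(s.fun,1))
F=frame(s.x[2]);q=(T-[*s.x[:2],.15])@F
print(np.percentile(q,[1,50,99],axis=0))
g=q[(abs(q[:,2]-.015)<.02)]
print(len(g),g.min(0),g.max(0))
# refine from tyre outer: plane coordinates
cv2.imwrite('pics/rect0.png',rectify(I['scene'],K['scene'],np.array([*s.x[:2],.15]),s.x[2],.011)[:,:,::-1])
np.save('pose.npy',s.x)
E
```

```text
scene tyre 0.83 2129 [ 0.61570553 -0.03516997  0.16345121]
side tyre 0.55 1571 [0.50508204 0.04702189 0.21867163]
[ 0.56397182 -0.04925222  1.97113462] [ 0.7  0.2 -0.1 -1.4 -0.6  1.4 -0.6  0.1  0.2  1.2  0.3 -1. ]
[[-0.13385903 -0.14357299 -0.00510121]
 [ 0.00941084 -0.05299122  0.01109404]
 [ 0.14069895  0.12563017  0.02217859]]
2107 [-0.14008738 -0.14881779 -0.00498375] [0.1458499  0.13532779 0.02659948]
```

View pics/rect0.png

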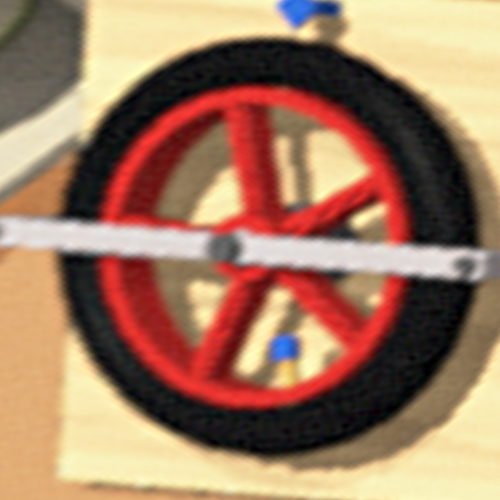

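The rectified view shows the valve near the bottom (cap at ~(285,350)). The bow and pointer show the fitted yaw is about 4° off. I'll move to a wrist view along the normal.

```bash
cat >> h.py <<'E'
def units(o,hub,psi,p,yaw=0.):
    """shift (50mm) and rotvec (8deg) from measured pose to: tips at wheel coords p (up,left,normal), tool aligned, turned yaw ccw (seen from above)"""
    F=frame(psi);G=F@R.from_euler('z',yaw).as_matrix()
    T=np.c_[-G[:,1],-G[:,0],-G[:,2]]
    R0=R.from_quat(o['ee_rot']).as_matrix()
    tcp=hub+F@np.array(p)-T[:,2]*.014
    return np.round(R0.T@(tcp-o['position'])/.05,3),np.round(np.degrees(R.from_matrix(R0.T@T).as_rotvec())/8,3)
E
python3 - <<'E'
from workcell import manip
from h import *
x=np.load('pose.npy');x[2]-=.066;np.save('pose.npy',x)
o=manip.get_obs();k=manip.get_calibration('wrist');R0=R.from_quat(o['ee_rot']).as_matrix()
print('cam in tool',R0.T@(k['xyz']-o['position']),(R0.T@R.from_quat(k['orientation']).as_matrix()).round(2),k['fx'])
print(units(o,np.array([*x[:2],.15]),x[2],[0,0,.18]))
E
```

```text
cam in tool [ 0.07220997 -0.00154057 -0.12834589] [[ 0.    0.96  0.29]
 [ 1.    0.   -0.  ]
 [-0.    0.29 -0.96]] 352.70600285092087
(array([10.985, -6.75 , -1.274]), array([ 4.365, -0.226, -0.718]))
```

```bash
python3 -m pendant '[[1,-0.6,-1.2,0.4,0,0,-1],[2,-1.2,-1.5,0.9,0,0,-1],[3.2,-2,-1.8,1.4,0,-0.1,-1],[4.4,-2.7,-1.8,1.9,0,-0.2,-1],[5.6,-3.4,-1.8,2.4,-0.1,-0.3,-1],[6.8,-4.2,-1.8,2.9,-0.1,-0.4,-1],[8,-4.9,-1.8,3.4,-0.2,-0.5,-1],[9.2,-5.6,-1.6,3.9,-0.2,-0.6,-1],[10.2,-6.3,-1.4,4.2,-0.2,-0.7,-1],[11,-6.75,-1.3,4.37,-0.23,-0.72,-1]]'
python3 - <<'E'
from workcell import manip
from h import *
x=np.load('pose.npy')
k=manip.get_calibration('wrist');im,d=manip.camera('wrist')
o=manip.get_obs();print(units(o,np.array([*x[:2],.15]),x[2],[0,0,.18]),o['ft_force'])
cv2.imwrite('pics/w1.png',im[:,:,::-1])
for t in("hub","bow_mid","top_mark","valve_root"):print(t,[(r['pixel'],r['p']) for r in manip.tip_of(t,'wrist')[:2]],)
print(proj(k,np.array([*x[:2],.15])))
E
```

```text
clock: 2.45
position: [0.5688, -0.1861, 0.3151]
ee_rot: [0.94, 0.158, -0.051, -0.297]
ft_force: [0.0, -0.8, 0.1]
grip_width: -0.002
grasp_force: 0.0
(array([ 0.675, -0.145,  0.223]), array([-0.062,  0.027,  0.059])) [ 2.26559714  7.44850779 -1.00280738]
hub [([299.5, 166.2], 0.75)]
bow_mid [([297.3, 175.9], 0.73)]
top_mark []
valve_root [([403.9, 147.3], 0.84), ([599.8, 271.6], 0.24)]
[[306.14397077 164.87029585]]
```

View pics/w1.png

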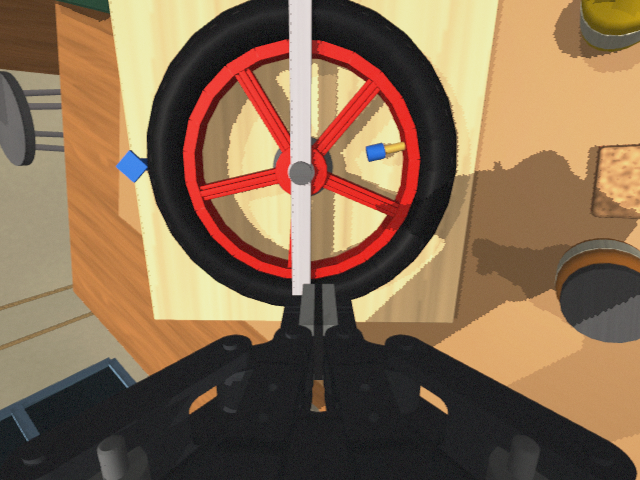

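The wrist picture shows the wheel squarely: axle nut at (300,172), pointer at (132,166) with uphill to the left, and valve cap at (377,152) near the bottom. Next I'll fit the pose and wheel angle from it.

```bash
cat >> h.py <<'E'
def plane(k,uv,hub,psi,h):
    F=frame(psi);r=np.c_[(uv[:,0]-k['cx'])/k['fx'],-(uv[:,1]-k['cy'])/k['fy'],-np.ones(len(uv))]@R.from_quat(k['orientation']).as_matrix().T
    n=F[:,2];t=((hub+h*n-k['xyz'])@n)/(r@n)
    return (k['xyz']+r*t[:,None]-hub-h*n)@F[:,:2]
def masks(im):
    hsv=cv2.cvtColor(im,cv2.COLOR_RGB2HSV);H,S_,V=[hsv[...,i].astype(int) for i in range(3)]
    red=((H<8)|(H>172))&(S_>160)&(V>90); blue=(H>100)&(H<125)&(S_>140)&(V>90); gray=(S_<30)&(V>165)
    return red,blue,gray
def uv(m): v,u=np.nonzero(m);return np.c_[u,v].astype(float)
def wheel(im,k,hub,psi):
    red,blue,gray=masks(im)
    q=plane(k,uv(red),hub,psi,.011);r=np.hypot(*q.T);a=np.arctan2(q[:,1],q[:,0])
    b=plane(k,uv(blue),hub,psi,0.);rb=np.hypot(*b.T);b=b[(rb<.09)&(rb>.05)]
    av=np.arctan2(*np.median(b,0)[::-1]) if len(b) else None
    s=(r>.04)&(r<.085)
    return q,r,a,s,av
E
cat > fit.py <<'E'
from workcell import manip
from h import *
import sys
x=np.load('pose.npy')
k=manip.get_calibration('wrist');im,d=manip.camera('wrist')
red,blue,gray=masks(im)
for it in range(6):
    hub=np.array([*x[:2],.15])
    q=plane(k,uv(red),hub,x[2],.0115);r=np.hypot(*q.T);g=q[(r>.101)&(r<.116)]
    # circle through outer red edge (r=110): outermost per angle bin
    q2=q[(r<.125)];b=np.digitize(np.arctan2(q2[:,1],q2[:,0]),np.linspace(-np.pi,np.pi,73))
    e=np.array([q2[b==i][np.argmax(np.hypot(*q2[b==i].T))] for i in np.unique(b)])
    s=least_squares(lambda p:np.hypot(*(e-p[:2]).T)-p[2],[0,0,.11],loss='soft_l1',f_scale=.001)
    w=plane(k,uv(gray),hub,x[2],.026);w=w[(abs(w[:,0])<.02)&(abs(w[:,1])<.14)]
    pf=np.polyfit(w[:,1],w[:,0],1)
    bp=plane(k,uv(blue),hub,x[2],-.025);bp=bp[np.hypot(*bp.T)>.14];bp=bp[np.hypot(*bp.T)<.2]
    dh=frame(x[2])[:,:2]@s.x[:2]
    if it in(0,5):print('circ',s.x,'bow',pf,'n',len(w),'pointer',np.median(bp,0),'pose',x)
    x[:2]+=dh[:2]; x[2]-=.7*pf[0]
np.save('pose.npy',x)
E
cat > ang.py <<'E'
from workcell import manip
from h import *
def ang(show=1):
    x=np.load('pose.npy');hub=np.array([*x[:2],.15])
    k=manip.get_calibration('wrist');im,d=manip.camera('wrist')
    q,r,a,s,av=wheel(im,k,hub,x[2])
    m=np.angle(np.exp(5j*(a[s]-np.pi/5)).sum())/5
    n=5; base=av if av is not None else 0
    th=m+2*np.pi/5*np.round((base-m)/(2*np.pi/5))
    print('spoke-phase deg',np.degrees(th).round(2),'valve deg',None if av is None else np.degrees(av).round(2)); return im
if __name__=='__main__': ang()
E
python3 fit.py; python3 ang.py; python3 fit.py
python3 - <<'E'
from workcell import manip
from h import *
x=np.load('pose.npy');print(x);hub=np.array([*x[:2],.15]);o=manip.get_obs()
a=np.radians(134);print(units(o,hub,x[2],[.062*np.cos(a),.062*np.sin(a),.08],a-np.pi))
E
```

```text
circ [0.00424878 0.00371872 0.10773845] bow [0.01229896 0.00424095] n 5320 pointer [0.17761471 0.00318432] pose [ 0.56397182 -0.04925222  1.90513462]
circ [2.15648279e-05 2.80592795e-05 1.08818397e-01] bow [0.00022652 0.00010226] n 5320 pointer [0.1748287  0.00165026] pose [ 0.55821155 -0.0456377   1.88977476]
spoke-phase deg -166.49 valve deg -166.61
circ [5.76447211e-05 2.38179986e-05 1.08822854e-01] bow [-2.01762907e-04  6.36722366e-05] n 5304 pointer [0.17486229 0.00177862] pose [ 0.55817936 -0.04562972  1.88961619]
circ [ 2.30134043e-07 -4.55662116e-08  1.08837434e-01] bow [-3.72646822e-06  1.16860984e-05] n 5304 pointer [0.17482679 0.00172138] pose [ 0.55813766 -0.04557422  1.88986828]
[ 0.55813765 -0.04557402  1.88987089]
(array([-0.153,  0.49 ,  2.432]), array([0.027, 0.053, 5.827]))
```

```bash
cat > plan.py <<'E'
# plan.py a0 a1 z n r: table from present pose
import sys
from workcell import manip
from h import *
a0,a1,z,n,r=map(float,sys.argv[1:6])
x=np.load('pose.npy');hub=np.array([*x[:2],.15]);o=manip.get_obs()
F=frame(x[2]);R0=R.from_quat(o['ee_rot']).as_matrix();p=F.T@(o['position']+.014*R0[:,2]-hub)
print('tip now',p.round(4),'ang',np.degrees(np.arctan2(p[1],p[0])).round(1),'r',np.hypot(p[0],p[1]).round(4),'f',o['ft_force'].round(1),o['clock'],o['joint_pos'].round(2))
for a in np.radians(np.linspace(a0,a1,int(n))):
    a_=a%(2*np.pi)
    s,w=units(o,hub,x[2],[r*np.cos(a),r*np.sin(a),z],a_-np.pi);print(np.degrees(a).round(1),s.round(2),w.round(2))
E
python3 plan.py 133 133 .07 1 .062
```

```text
tip now [-0.0184  0.0364  0.2015] ang 116.9 r 0.0408 f [ 0.4  0.6 -0.5] 2.85 [ 0.68  0.59 -0.35  1.1  -0.28  1.87 -0.93]
133.0 [-0.17  0.47  2.63] [0.03 0.05 5.95]
```

```bash
python3 -m pendant '[[0,0,0.2,0,0,0.7,-1],[-0.05,0.1,0.5,0,0,1.5,-1],[-0.1,0.2,0.8,0,0,2.3,-1],[-0.15,0.3,1.2,0,0,3.1,-1],[-0.17,0.4,1.6,0,0,3.9,-1],[-0.17,0.47,2,0,0,4.7,-1],[-0.17,0.47,2.4,0,0.05,5.4,-1],[-0.17,0.47,2.63,0.03,0.05,5.95,-1],[-0.17,0.47,2.63,0.03,0.05,5.95,-1],[-0.17,0.47,2.63,0.03,0.05,5.95,-1]]'
python3 plan.py 133 133 -.005 1 .062; python3 - <<'E'
from workcell import manip
import cv2
cv2.imwrite('pics/w2.png',manip.camera('wrist')[0][:,:,::-1])
E
```

```text
clock: 4.1
position: [0.5413, -0.1378, 0.1952]
ee_rot: [0.924, -0.235, -0.162, -0.253]
ft_force: [0.3, -1.1, 0.2]
grip_width: 0.002
grasp_force: 0.0
tip now [-0.0415  0.0449  0.0702] ang 132.8 r 0.0612 f [ 0.3 -1.1  0.2] 4.1 [ 0.58  0.53 -0.22  1.42 -0.35  1.6  -1.65]
133.0 [0.01 0.02 1.5 ] [-0.    0.    0.02]
```

View pics/w2.png

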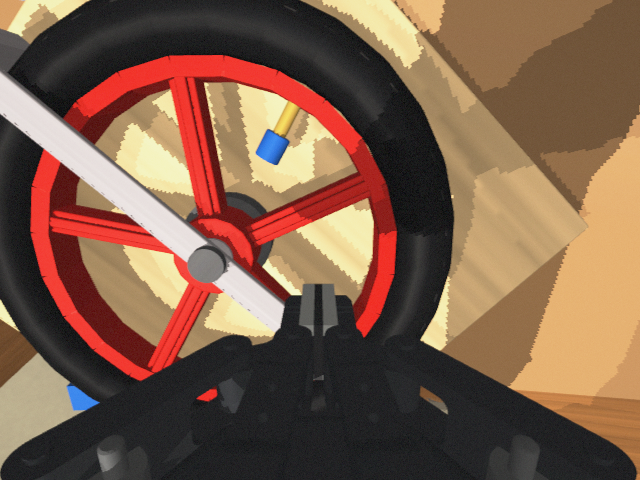

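The fingertips (320,300) hover over the free sector beside the spoke. The bow ends at (285,320) on their left and the valve at (272,145) is well clear. I'll lower them.

```bash
python3 -m pendant '[[0,0,0.2,0,0,0,-1],[0,0,0.4,0,0,0,-1],[0.01,0.02,0.6,0,0,0,-1],[0.01,0.02,0.8,0,0,0,-1],[0.01,0.02,1,0,0,0,-1],[0.01,0.02,1.15,0,0,0,-1],[0.01,0.02,1.3,0,0,0,-1],[0.01,0.02,1.4,0,0,0,-1],[0.01,0.02,1.5,0,0,0,-1],[0.01,0.02,1.5,0,0,0,-1]]'
python3 ang.py; python3 plan.py 138 183 -.005 10 .062
```

```text
clock: 5.4
position: [0.5273, -0.0967, 0.1323]
ee_rot: [0.924, -0.235, -0.163, -0.253]
ft_force: [-0.3, -0.5, 0.4]
grip_width: -0.001
grasp_force: 0.0
spoke-phase deg -167.46 valve deg -166.21
tip now [-0.0421  0.0452 -0.0059] ang 132.9 r 0.0618 f [ 0.   0.1 -0.5] 5.45 [ 0.55  0.53 -0.24  1.56 -0.36  1.45 -1.64]
138.0 [ 0.11  0.   -0.02] [-0.    0.02 -0.61]
143.0 [ 0.22 -0.01 -0.02] [-0.    0.02 -1.24]
148.0 [ 0.32 -0.04 -0.02] [-0.    0.02 -1.86]
153.0 [ 0.42 -0.07 -0.02] [-0.    0.02 -2.48]
158.0 [ 0.52 -0.11 -0.02] [-0.    0.02 -3.11]
163.0 [ 0.62 -0.16 -0.02] [-0.    0.02 -3.74]
168.0 [ 0.71 -0.22 -0.02] [-0.    0.02 -4.36]
173.0 [ 0.8  -0.28 -0.02] [-0.01  0.02 -4.99]
178.0 [ 0.88 -0.36 -0.02] [-0.01  0.02 -5.61]
183.0 [ 0.95 -0.44 -0.02] [-0.01  0.02 -6.24]
```

```bash
python3 -m pendant '[[0.11,0,0,0,0,-0.61,-1],[0.22,-0.01,0,0,0,-1.24,-1],[0.32,-0.04,-0.02,0,0,-1.86,-1],[0.42,-0.07,-0.02,0,0.02,-2.48,-1],[0.52,-0.11,-0.02,0,0.02,-3.11,-1],[0.62,-0.16,-0.02,0,0.02,-3.74,-1],[0.71,-0.22,-0.02,0,0.02,-4.36,-1],[0.8,-0.28,-0.02,0,0.02,-4.99,-1],[0.88,-0.36,-0.02,0,0.02,-5.61,-1],[0.95,-0.44,-0.02,0,0.02,-6.24,-1]]'
python3 ang.py; python3 plan.py 188 233 -.005 10 .062
```

```text
clock: 6.7
position: [0.5784, -0.0986, 0.1214]
ee_rot: [0.937, 0.177, -0.039, -0.298]
ft_force: [-0.7, -2.5, -3.1]
grip_width: -0.003
grasp_force: 1.5
spoke-phase deg -127.22 valve deg -125.07
tip now [-0.0624 -0.0034 -0.005 ] ang -176.9 r 0.0625 f [0.3 1.3 0.2] 6.75 [ 0.62  0.66 -0.4   1.42 -0.26  1.45 -0.86]
188.0 [ 0.11 -0.02  0.  ] [-0.   -0.01 -0.57]
193.0 [ 0.21 -0.03  0.  ] [-0.   -0.01 -1.2 ]
198.0 [ 0.32 -0.05  0.  ] [ 0.   -0.01 -1.82]
203.0 [ 0.42 -0.08  0.  ] [ 0.   -0.01 -2.45]
208.0 [ 0.52 -0.12  0.  ] [ 0.   -0.01 -3.08]
213.0 [ 0.62 -0.17  0.  ] [ 0.   -0.01 -3.7 ]
218.0 [ 0.71 -0.23  0.  ] [ 0.   -0.01 -4.32]
223.0 [ 0.8 -0.3  0. ] [ 0.   -0.01 -4.95]
228.0 [ 0.88 -0.37  0.  ] [ 0.   -0.01 -5.58]
233.0 [ 0.95 -0.45  0.  ] [ 0.   -0.01 -6.2 ]
```

```bash
python3 -m pendant '[[0.11,-0.02,0,0,0,-0.57,-1],[0.21,-0.03,0,0,0,-1.2,-1],[0.32,-0.05,0,0,0,-1.82,-1],[0.42,-0.08,0,0,0,-2.45,-1],[0.52,-0.12,0,0,0,-3.08,-1],[0.62,-0.17,0,0,0,-3.7,-1],[0.71,-0.23,0,0,0,-4.32,-1],[0.8,-0.3,0,0,0,-4.95,-1],[0.88,-0.37,0,0,0,-5.58,-1],[0.88,-0.37,0,0,0,-5.58,-1]]'
python3 ang.py; python3 plan.py 225 225 -.005 1 .062;python3 plan.py 225 225 .045 1 .062;python3 plan.py 155 155 .045 1 .062
```

```text
clock: 8.0
position: [0.6144, -0.0677, 0.1343]
ee_rot: [0.8, 0.519, 0.077, -0.291]
ft_force: [-0.9, 0.3, 0.3]
grip_width: 0.003
grasp_force: 0.0
spoke-phase deg -78.79 valve deg -76.51
tip now [-0.0408 -0.0463 -0.0047] ang -131.4 r 0.0617 f [-0.8  0.4  0.2] 8.05 [ 0.66  0.73 -0.57  1.33 -0.17  1.46 -0.23]
225.0 [-0.08  0.    0.  ] [ 0.   -0.01  0.32]
tip now [-0.0408 -0.0463 -0.0047] ang -131.4 r 0.0617 f [-0.8  0.4  0.2] 8.05 [ 0.66  0.73 -0.57  1.33 -0.17  1.46 -0.23]
225.0 [-0.08  0.01 -1.  ] [ 0.   -0.01  0.32]
tip now [-0.0408 -0.0463 -0.0047] ang -131.4 r 0.0617 f [-0.8  0.4  0.2] 8.05 [ 0.66  0.73 -0.57  1.33 -0.17  1.46 -0.23]
155.0 [-1.2  -0.86 -1.  ] [-0.   -0.01  9.07]
```

```bash
python3 plan.py 150 150 -.005 1 .062; python3 -m pendant '[[-0.08,0,0,0,0,0.3,-1],[-0.08,0,-0.5,0,0,0.3,-1],[-0.08,0,-1,0,0,0.3,-1],[-0.2,-0.1,-1.1,0,0,1.5,-1],[-0.4,-0.25,-1.1,0,0,2.8,-1],[-0.6,-0.4,-1.1,0,0,4.1,-1],[-0.8,-0.6,-1.1,0,0,5.4,-1],[-1,-0.75,-1.1,0,0,6.7,-1],[-1.15,-0.85,-1.1,0,0,8,-1],[-1.22,-0.95,-1.1,0,0,9.3,-1]]'
python3 ang.py; python3 plan.py 150 150 -.005 1 .062
```

```text
tip now [-0.0408 -0.0463 -0.0047] ang -131.4 r 0.0617 f [-0.8  0.4  0.2] 8.05 [ 0.66  0.73 -0.57  1.33 -0.17  1.46 -0.23]
150.0 [-1.23 -0.97  0.  ] [-0.   -0.01  9.69]
clock: 9.3
position: [0.5545, -0.1326, 0.1714]
ee_rot: [0.951, -0.075, -0.116, -0.277]
ft_force: [-1.1, -0.1, -0.3]
grip_width: -0.002
grasp_force: 0.0
spoke-phase deg -77.88 valve deg -71.53
tip now [-0.0544  0.0311  0.0504] ang 150.2 r 0.0627 f [ 1.1 -0.5  0.5] 9.35 [ 0.61  0.58 -0.3   1.41 -0.32  1.56 -1.34]
150.0 [-0.   -0.01  1.11] [-0.01 -0.01  0.28]
```

```bash
python3 -m pendant '[[0,0,0.15,0,0,0.28,-1],[0,-0.01,0.3,0,0,0.28,-1],[0,-0.01,0.45,0,0,0.28,-1],[0,-0.01,0.6,0,0,0.28,-1],[0,-0.01,0.7,0,0,0.28,-1],[0,-0.01,0.8,0,0,0.28,-1],[0,-0.01,0.9,0,0,0.28,-1],[0,-0.01,1,0,0,0.28,-1],[0,-0.01,1.11,0,0,0.28,-1],[0,-0.01,1.11,0,0,0.28,-1]]'
python3 ang.py; python3 plan.py 155 200 -.005 10 .062
```

```text
clock: 10.6
position: [0.545, -0.1009, 0.1259]
ee_rot: [0.95, -0.089, -0.12, -0.276]
ft_force: [-0.8, 0.9, -0.5]
grip_width: 0.003
grasp_force: 0.0
spoke-phase deg -6.32 valve deg None
tip now [-0.0535  0.0298 -0.0057] ang 150.9 r 0.0612 f [-0.2 -0.2 -0.3] 10.65 [ 0.59  0.58 -0.31  1.51 -0.32  1.45 -1.35]
155.0 [ 0.09  0.01 -0.01] [-0.01 -0.   -0.5 ]
160.0 [ 0.2   0.   -0.01] [-0.01 -0.   -1.12]
165.0 [ 0.3  -0.02 -0.01] [-0.01 -0.   -1.74]
170.0 [ 0.4  -0.05 -0.01] [-0.01 -0.   -2.37]
175.0 [ 0.51 -0.09 -0.01] [-0.01 -0.   -3.  ]
180.0 [ 0.6  -0.14 -0.01] [-0.01 -0.   -3.62]
185.0 [ 0.7  -0.2  -0.01] [-0.01 -0.   -4.24]
190.0 [ 0.78 -0.26 -0.01] [-0.01 -0.   -4.87]
195.0 [ 0.86 -0.33 -0.01] [-0.01 -0.   -5.5 ]
200.0 [ 0.94 -0.41 -0.01] [-0.01 -0.   -6.12]
```

```bash
python3 -m pendant '[[0.09,0.01,0,0,0,-0.5,-1],[0.2,0,-0.01,0,0,-1.12,-1],[0.3,-0.02,-0.01,0,0,-1.74,-1],[0.4,-0.05,-0.01,0,0,-2.37,-1],[0.51,-0.09,-0.01,0,0,-3,-1],[0.6,-0.14,-0.01,0,0,-3.62,-1],[0.7,-0.2,-0.01,0,0,-4.24,-1],[0.78,-0.26,-0.01,0,0,-4.87,-1],[0.86,-0.33,-0.01,0,0,-5.5,-1],[0.94,-0.41,-0.01,0,0,-6.12,-1]]'
python3 ang.py; python3 plan.py 204 234 -.005 9 .062
```

```text
clock: 11.9
position: [0.5949, -0.0906, 0.1233]
ee_rot: [0.901, 0.313, 0.005, -0.3]
ft_force: [0.3, -2.3, -2.6]
grip_width: 0.002
grasp_force: 1.5
spoke-phase deg -37.11 valve deg -35.84
tip now [-0.059  -0.0216 -0.0049] ang -159.9 r 0.0629 f [-0.1  0.4  0.2] 11.95 [ 0.64  0.7  -0.48  1.38 -0.22  1.46 -0.62]
204.0 [ 0.08 -0.02  0.  ] [ 0.   -0.01 -0.46]
207.8 [ 0.16 -0.03  0.  ] [ 0.   -0.01 -0.92]
211.5 [ 0.24 -0.04  0.  ] [ 0.   -0.01 -1.39]
215.2 [ 0.32 -0.06  0.  ] [ 0.   -0.01 -1.86]
219.0 [ 0.4  -0.08  0.  ] [ 0.   -0.01 -2.33]
222.8 [ 0.48 -0.11  0.  ] [ 0.   -0.01 -2.8 ]
226.5 [ 0.55 -0.14  0.  ] [ 0.   -0.01 -3.27]
230.3 [ 0.62 -0.18  0.  ] [ 0.01 -0.01 -3.74]
234.0 [ 0.69 -0.22  0.  ] [ 0.01 -0.01 -4.2 ]
```

```bash
python3 -m pendant '[[0.08,-0.02,0,0,0,-0.46,-1],[0.16,-0.03,0,0,0,-0.92,-1],[0.24,-0.04,0,0,0,-1.39,-1],[0.32,-0.06,0,0,0,-1.86,-1],[0.4,-0.08,0,0,0,-2.33,-1],[0.48,-0.11,0,0,0,-2.8,-1],[0.55,-0.14,0,0,0,-3.27,-1],[0.62,-0.18,0,0,0,-3.74,-1],[0.69,-0.22,0,0,0,-4.2,-1],[0.69,-0.22,0,0,0,-4.2,-1]]'
python3 ang.py; python3 plan.py 235 238 -.005 4 .062
python3 - <<'E'
from workcell import manip
from h import *
x=np.load('pose.npy');hub=np.array([*x[:2],.15]);im=manip.camera('wrist')[0]
cv2.imwrite('pics/r3.png',rectify(im,manip.get_calibration('wrist'),hub,x[2],.011)[:,:,::-1])
E
```

```text
clock: 13.2
position: [0.6167, -0.0631, 0.1368]
ee_rot: [0.773, 0.559, 0.092, -0.286]
ft_force: [0.9, -0.6, -0.4]
grip_width: -0.001
grasp_force: 0.3
spoke-phase deg -2.38 valve deg 1.05
tip now [-0.0363 -0.05   -0.0048] ang -125.9 r 0.0618 f [ 1.  -0.8 -0.7] 13.25 [ 0.67  0.74 -0.61  1.33 -0.15  1.46 -0.14]
235.0 [0.02 0.   0.  ] [ 0.   -0.01 -0.19]
236.0 [0.04 0.   0.  ] [ 0.   -0.01 -0.32]
237.0 [0.06 0.   0.  ] [ 0.   -0.01 -0.44]
238.0 [0.09 0.   0.  ] [ 0.   -0.01 -0.56]
```

View pics/r3.png

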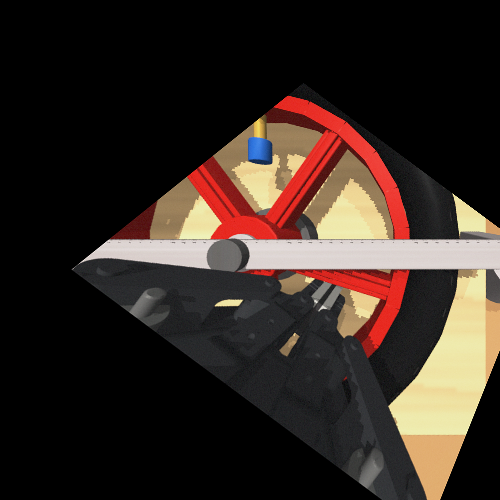

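Near-aligned: the cap is at (260,150), but this oblique view is biased. I'll back off and look squarely from above.

```bash
python3 - <<'E'
from workcell import manip
from h import *
x=np.load('pose.npy');hub=np.array([*x[:2],.15]);o=manip.get_obs()
print(units(o,hub,x[2],[-.018,.036,.2],0))
E
python3 -m pendant '[[-0.08,0,0,0,0,0,-1],[-0.08,0,-0.4,0,0,0,-1],[-0.08,0,-0.9,0,0,0,-1],[-0.08,0,-1.5,0,0,0,-1],[-0.3,-0.2,-2.1,0,0,1,-1],[-0.6,-0.4,-2.7,0,0,2.2,-1],[-0.9,-0.6,-3.2,0,0,3.4,-1],[-1.2,-0.8,-3.7,0,0,4.6,-1],[-1.4,-0.9,-4.1,0,0,5.8,-1],[-1.5,-1,-4.1,0,0,6.7,-1]]'
python3 ang.py; python3 ang.py;python3 plan.py 236 236 .05 1 .062
python3 - <<'E'
from workcell import manip
import cv2
cv2.imwrite('pics/w4.png',manip.camera('wrist')[0][:,:,::-1])
E
```

```text
(array([-0.725, -1.597, -4.098]), array([-2.000e-03, -1.000e-02,  6.686e+00]))
clock: 14.55
position: [0.5804, -0.2269, 0.2878]
ee_rot: [0.942, 0.148, -0.047, -0.296]
ft_force: [0.4, -0.2, 0.1]
grip_width: 0.0
grasp_force: 0.0
spoke-phase deg 0.53 valve deg 0.77
spoke-phase deg 0.53 valve deg 0.66
tip now [-0.0677  0.0357  0.2004] ang 152.2 r 0.0765 f [ 0.4 -1.   0.8] 14.65 [ 0.71  0.67 -0.37  1.03 -0.24  1.87 -0.91]
236.0 [ 1.74 -0.67  3.01] [ 0.   -0.01 -7.03]
```

View pics/w4.png

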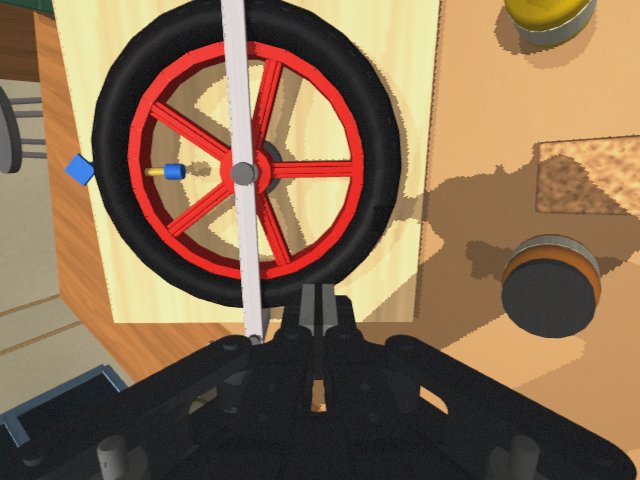

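The picture shows the valve (cap at (175,171)) in line with the pointer (80,170) and the nut (243,173), measured within about 0.7°. The gripper is clear of the wheel.

```bash
python3 -c "
from workcell import manip
print(manip.hand_in())"
```

```text
the job is handed in; nothing more can be done
None
```

The job is handed in: I turned the wheel about 167° counter-clockwise by pushing its spokes with closed fingertips, and left the valve at the top in line with the blue pointer (measured within about 0.7°), at rest with the arm clear; the last robot clock reading was 14.65 s, and no verdict came back.

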